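Wind a sloping terrine press until it is firm

ROBOT

A 7-joint arm with a two-finger parallel gripper is mounted at the origin on the work surface. World frame = base frame: x ahead of the robot, y to its left, z up, the work surface at z = 0. Lengths are in mm, angles in rad, forces in N, time in s.
With the tool pointing down it reaches from about 400 to 900 mm from the base axis. Payload 5.6 kg.
Tool frame: the origin (TCP) lies midway between the tips of the shut fingers; the grasp point (between the pads) lies 19 mm behind it; x points along the fingers, y is the direction in which the jaws open and shut, and the axes are right-handed (so a half turn about x gives the same grasp; the last joint's range is limited). The gripper opens to 92 mm and grips with 3 to 60 N. Pads are 20 mm wide; open, the fingers measure 128 mm over their backs; the gripper's body (75 mm by 189 mm) begins 69 mm behind the grasp point.
Start: joints at [-1.191, 0.468, -0.012, 1.603, 0.006, 1.071, -0.056], TCP at [266.745, 592.753, 214.592] pointing down, gripper open.
Joint ranges: [-2.53, 2.53], [-0.31, 2.02], [-1.57, 1.55], [0.28, 2.44], [-1.29, 4.43], [0.15, 1.84], [-2.92, 2.92]. Speed limits (rad/s): [2.57, 2.57, 3.14, 3.14, 3.14, 3.14, 3.14].

INTERFACE

Orientations are given as a rotation vector (axis times angle).
In Python, from cell import robot, grip, kin, viewer gives the robot as it stands. Calls block until the motion is done:
- robot.movep(position, orientation): joint-space move of the TCP to a pose.
- robot.servo_line(position, feed=150, rotation=None): straight line of the TCP; rotation=None keeps the orientation; feed is the mean speed in mm/s.
- robot.goto_joints(angles): joint-space move.
- grip(opening, newtons=None): opening from 0.0 (shut) to 1.0 (fully open); newtons is the grip in N (None keeps the last); returns when the fingers have stopped.
- robot.hold(seconds).
- kin.ik(position, orientation): joint angles nearest the present ones, or None.
- robot.observe(): the state.
- viewer.read_camera(name): name is "scene" or "top"; returns the picture (400x640x3 uint8, red, green, blue); there is no depth.
- viewer.camera_info(name): a dict with "camera_matrix" (3x3 intrinsics, pixels), "R" (3x3) and "t" (3): a world point X has camera coordinates R X + t. Camera axes: x right, y down, z forward; pixel columns grow to the right and rows downward; lengths in mm; the calibration is good to about 2 mm. A picture is of the moment at which its call begins. camera_info takes no time and is no camera call.
A pose or a line that the arm cannot do raises robot.IKError and nothing moves.
- robot.job_done(): hands the job in, once; it reports no verdict.
Trained networks look in the newest picture that a camera, given by its name, has taken for a name from the list of things; names that differ only in an ending like _2 or _b are one class to them, and where a whole thing is asked for, a point or a joint stands for the part that bears it (a point fixed in the world has none). Each returns a list of dicts, best first, with "confidence" (0 to 1); they miss things now and then, are a little off and sometimes report something else, mostly with a low value. They report only what shows in the picture. A call takes as long as a camera call. They do not tell look-alikes from the thing itself.
- viewer.silhouettes(name, camera): "mask" (400x640 bool, what is visible of it).
- viewer.pinpoint(name, camera): "at" ([x, y, z] in mm, in the coordinates of the camera as it stood for that picture, good to about 4 mm: a listed point, or the origin of a listed thing).
The state is a dict: "t": time; "joints": joint angles; "joint_velocities": joint speeds; "joint_torque": joint torques, N m; "tcp_pos": TCP position; "tcp_rot": TCP orientation; "contact_force": force on the tool from outside, world axes, zero at the start; "wrist_torque": the same for the moment, N m; "grip_width": opening from 0.0 (shut) to 1.0 (fully open).
Only numpy, scipy, OpenCV 4.12 (cv2) and the standard library are available. Lean on these libraries where they do the work, as an engineer would, in place of code of your own. Each camera call takes 0.05 s, during which the arm holds its last target. There are 200 camera calls.

TASK

The tin in the sloping press is ready for pressing. Wind the press wheel clockwise by its handle until the foot bears firmly on the tin: about half a newton metre at the wheel, a 10 newton push at the handle, and no harder than 13. Then let go and leave it so, with the tin in its place and the other things on the counter undisturbed.

Things in the scene. Friction and masses are not known exactly. Their poses are not given: they have to be found in the camera images.
- press: Fixed press of aluminium and grey steel on a 210 x 230 mm stand, 240 mm wide. Origin: centre of the stand on the counter; x to its rear, y across, z up. Its bed, tin and wheel axis lean 30 degrees: the axis starts 60 mm above the origin and rises towards -x. The 42 mm deep, 240 mm long beam over the tin ends 35 mm below the wheel's top face, measured along the axis.
- wheel: Black handwheel, 130 mm across, 12 mm thick, on the leaning axis, 162 mm along it from the bed. Origin: on the axis, in the wheel's top face. z: outward along the axis; x: towards the handle and the small pointer on the rim. A hub nut of 32 mm stands 11 mm above the face. The wheel does not rise or sink as it turns. Clockwise, seen from its top face, lowers the foot 10 mm a turn.
- handle (a point): Middle of the wooden handle on the wheel's face: an upright sleeve (along the wheel's z), 22 mm thick, from 4 to 48 mm above the face, 50 mm from the axis. It goes round with the wheel and revolves freely on its own pin, so it can be gripped or simply pushed round. Running free, the wheel takes 0.05 N m (1 N at the handle, a little more where the handle climbs).
- tin: Closed steel terrine tin with a flat lid, 111 x 162 x 67 mm, 1.6 kg, loose on the bed between four low lips, under the foot. Origin: centre of its underside; z square to the bed. The foot meets it after 0.2 to 3.8 rad of winding, not known beforehand; then the effort of turning climbs by about 0.3 N m a radian. It is felt while turning; the wheel stays where it is left.
- mug: White mug, 80 mm across, 92 mm high, beside the press at its +y side. Origin: centre of its underside.
- bowl: Steel bowl, 124 mm across, 55 mm high, beside the press at its -y side. Origin: centre of its underside.
- ladle: Steel serving spoon, 190 mm long, lying in front of the press.
- spice_jar: Brown jar, 66 mm across, 100 mm high, at the right (-y). Origin: centre of its underside.
- sauce_bottle: Red bottle, 64 mm across, 190 mm high, at the far right. Origin: centre of its underside.
- spare_tin: Empty open steel tin, 110 x 170 x 60 mm, at the far left (+y). Origin: centre of its underside.
- turner: Black spatula, 240 mm long, lying at the left (+y), near the robot.
There are look-alikes about, which are no part of the job. Leave any orange, red or turquoise look-alike of the tin alone.

How it is judged (in metres and radians):
At the end, for the whole second after the job is handed in: The foot bears on the tin with 25 to 65 N (about 0.38 to 0.75 N m, 7.5 to 15 N at the handle, while winding), the wheel is at rest, and the tin is still in its place in the press: within 12 mm of where it was, its lid square to the axis within 0.06 rad (contact force between wheel and tin between 25 and 65 N and angular speed of wheel below 0.05 rad/s and distance of tin from where it was at the start of the episode below 0.012 m and angle between the z axis of tin and the z axis of wheel, either way round below 0.06 rad); the robot touches nothing.
It fails at once if the press is wound so hard that the tin is crushed (over 80 N, about 1 N m at the wheel) (contact force between wheel and tin above 80 N).
It fails at once if a bystander is moved by more than 30 mm (distance of any of mug, bowl, ladle, spice_jar, sauce_bottle, spare_tin, turner from where it was at the start of the episode above 0.03 m).
It also fails if it takes over 51 s, if anything falls off the work surface, if the arm or the gripper's body presses on something with over 40 N, if the wrist force passes 120 N, or if a joint passes its speed limit or range.

## Working session

There is one attempt and no reset: what is moved stays moved. The work goes in short steps, each a Python script; the robot and the scene stay as the last script left them, time stands still between calls to the robot, and variables do not carry over. Pictures are saved under pics/ and viewed, about 8 in all and at most 12, crops included, and the job is handed in when it is done.

```bash
ls; mkdir -p pics; cat > h.py <<'E'
from cell import robot, grip, kin, viewer
import numpy as np, cv2
from scipy.spatial.transform import Rotation as Ro
def snap(cam,fn):
    im=viewer.read_camera(cam); cv2.imwrite('pics/'+fn,im[:,:,::-1]); return im
def w(cam,p):
    c=viewer.camera_info(cam); return np.array(c['R']).T@(np.array(p)-np.array(c['t']))
def px(cam,X):
    c=viewer.camera_info(cam); q=np.array(c['camera_matrix'])@(np.array(c['R'])@np.array(X)+np.array(c['t'])); return q[:2]/q[2]
E
python3 - <<'E'
from h import *
a=snap('scene','a.png'); b=snap('top','b.png')
cv2.imwrite('pics/ab.png',cv2.resize(np.vstack([a,b])[:,:,::-1],(640,800))[:800] if 0 else np.vstack([cv2.resize(a,(480,300)),cv2.resize(b,(480,300))])[:,:,::-1])
for cam in('scene','top'):
  for n in 'press wheel handle tin mug bowl spice_jar spare_tin'.split():
    for d in viewer.pinpoint(n,cam)[:4]:
      X=w(cam,d['at']); print(cam,n,round(d['confidence'],2),X.round(0),px(cam,X).round(0))
s=robot.observe();print({k:np.round(v,3) for k,v in s.items()})
E
```

```text
pics
scene press 0.52 [ 549. -535.   -1.] [214. 369.]
scene press 0.51 [592. -27. 212.] [331. 201.]
scene wheel 0.83 [632.  12. 200.] [349. 201.]
scene handle 0.73 [595. -26. 210.] [332. 202.]
scene tin 0.87 [ 334. -156.   67.] [242. 224.]
scene tin 0.71 [711.  -7.  61.] [365. 245.]
scene tin 0.6 [528. 249.  70.] [353. 176.]
scene tin 0.58 [ 719. -411.   66.] [293. 354.]
scene mug 0.83 [711. 200.  -3.] [391. 218.]
scene bowl 0.88 [ 594. -213.    1.] [298. 286.]
scene spice_jar 0.96 [ 413. -520.    1.] [181. 336.]
scene spare_tin 0.94 [509. 514.  -3.] [379. 151.]
top handle 0.97 [594. -23. 210.] [327. 179.]
top handle 0.44 [638.   7. 198.] [318. 167.]
top tin 0.98 [ 718. -410.   66.] [434. 152.]
top tin 0.75 [ 593. -201.    3.] [375. 190.]
top tin 0.73 [528. 256.  65.] [248. 207.]
top tin 0.7 [ 338. -152.   66.] [365. 260.]
top mug 0.72 [720. 202.  -1.] [265. 158.]
top bowl 0.73 [ 591. -205.    2.] [376. 191.]
top spice_jar 0.97 [ 414. -514.    0.] [463. 238.]
top spare_tin 0.87 [511. 520.   2.] [177. 215.]
{'t': np.float64(0.9), 'joints': array([-1.191,  0.467, -0.012,  1.603,  0.006,  1.071, -0.056]), 'joint_velocities': array([-0.001,  0.   ,  0.   , -0.   , -0.   ,  0.   , -0.001]), 'joint_torque': array([ 0.0000e+00, -5.2040e+01, -1.2000e-02, -2.4405e+01, -5.6000e-02,
        1.1000e-02,  0.0000e+00]), 'tcp_pos': array([266.749, 592.744, 214.604]), 'tcp_rot': array([ 0.332,  1.545, -0.332]), 'contact_force': array([-0.087, -0.149,  0.261]), 'wrist_torque': array([ 0.008, -0.063, -0.054]), 'grip_width': np.float64(0.999)}
```

View pics/a.png

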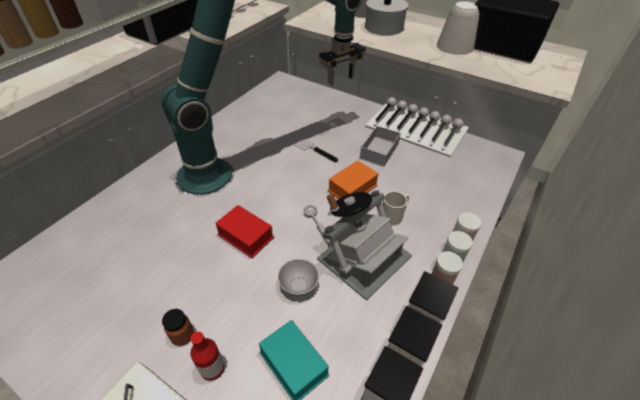

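View pics/b.png

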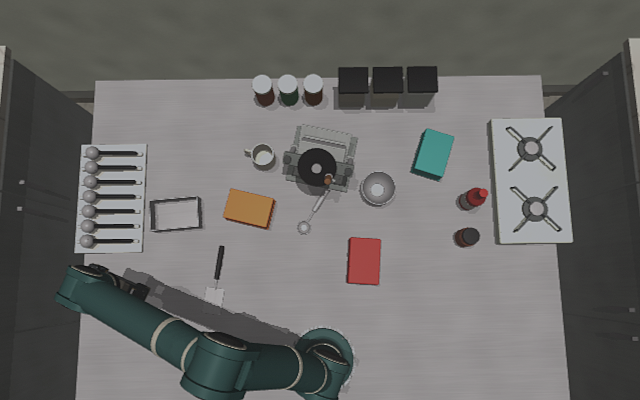

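The press stands at top-view px (320,160): wheel at (317,167), handle at (328,179), with the tin under the foot. The orange (248,207), red (365,260) and turquoise (434,152) blocks are look-alikes. The only grey tin in a press is the one at scene px (365,240), so that is the one meant. Next I refine the pose and check it with an overlay crop.

```bash
cat > fit.py <<'E'
from h import *
from scipy.optimize import least_squares
obs={'wheel':[],'handle':[],'tin':[]}
exp={'wheel':[635,9,199],'handle':[594,-24,210],'tin':[711,-7,61]}
ims={}
for k in range(3):
  for cam in('scene','top'):
    ims[cam]=viewer.read_camera(cam)
    for n in obs:
      for d in viewer.pinpoint(n,cam):
        X=w(cam,d['at'])
        if np.linalg.norm(X-exp[n])<25: obs[n].append((cam,X))
for n in obs: print(n,[(c,list(X.round(0))) for c,X in obs[n]])
def model(p):
  x,y,yaw,ph=p
  R=Ro.from_euler('z',yaw)*Ro.from_euler('y',-np.pi/6)   # z leans to -x
  bed=np.array([x,y,60]); A=R.apply([0,0,1]); wh=bed+162*A
  return R,bed,wh,wh+R.apply([50*np.cos(ph),50*np.sin(ph),26])
def res(p):
  R,b,wh,h=model(p); m=dict(wheel=wh,handle=h,tin=b)
  return np.concatenate([X-m[n] for n in obs for c,X in obs[n]])
s=least_squares(res,[711,-7,-.2,3.9],loss='soft_l1',f_scale=4); print(s.x.round(3),np.abs(s.fun).mean())
R,b,wh,h=model(s.x); print('wheel',wh,'h',h)
np.save('p.npy',s.x)
out=[]
for cam,(c,r) in dict(scene=(350,215),top=(320,165)).items():
  im=cv2.resize(ims[cam][r-50:r+50,c-60:c+60],None,fx=5,fy=5,interpolation=cv2.INTER_CUBIC)[:,:,::-1].copy()
  def P(X): return tuple(((px(cam,X)-[c-60,r-50]+.5)*5).astype(int).tolist())
  def poly(L,pts,col): cv2.polylines(im,[np.array([P(wh+L.apply(q)) for q in pts])],True,col,1)
  t=np.linspace(0,6.28,40)
  poly(R,[[65*np.cos(a),65*np.sin(a),0] for a in t],(0,255,255))
  Rz=Ro.from_euler('z',s.x[2])
  poly(Rz,[Rz.inv().apply(b-[0,0,60]-wh)+[i*105,j*115,0] for i,j in((1,1),(1,-1),(-1,-1),(-1,1))],(0,255,0))
  cv2.circle(im,P(h),4,(0,0,255),1); cv2.line(im,P(h-22*R.apply([0,0,1])),P(h+22*R.apply([0,0,1])),(0,0,255),1)
  poly(R,[[i*55.5,j*81,67-162] for i,j in((1,1),(1,-1),(-1,-1),(-1,1))],(255,0,0))
  out.append(im)
cv2.imwrite('pics/fit.png',cv2.resize(np.vstack(out),None,fx=.6,fy=.6) if 0 else np.hstack(out)[:, :1200][:, :])
o=np.hstack(out); cv2.imwrite('pics/fit.png',cv2.resize(o,(800,int(o.shape[0]*800/o.shape[1])),interpolation=cv2.INTER_AREA))
# IK over tool angles: tool x=-A, tool y = tangential at ph+rot
A=R.apply([0,0,1])
for off in(0,np.pi):
  L=[]
  for d in np.arange(0,6.3,.4):
    a=s.x[3]-d; rad=R.apply([np.cos(a),np.sin(a),0]); tan=np.cross(A,rad)*(1 if off==0 else -1)
    T=Ro.from_matrix(np.c_[-A,tan,np.cross(-A,tan)])
    q=kin.ik(wh+50*rad+15*A,T.as_rotvec()); L.append(None if q is None else list(np.round(q,2)))
  print(off,*L,sep='\n')
E
python3 fit.py
```

```text
wheel [('scene', [np.float64(633.0), np.float64(10.0), np.float64(201.0)]), ('top', [np.float64(637.0), np.float64(7.0), np.float64(201.0)]), ('scene', [np.float64(635.0), np.float64(9.0), np.float64(198.0)]), ('top', [np.float64(637.0), np.float64(8.0), np.float64(196.0)]), ('scene', [np.float64(634.0), np.float64(9.0), np.float64(199.0)]), ('top', [np.float64(638.0), np.float64(8.0), np.float64(202.0)])]
handle [('scene', [np.float64(596.0), np.float64(-30.0), np.float64(212.0)]), ('top', [np.float64(596.0), np.float64(-23.0), np.float64(209.0)]), ('scene', [np.float64(596.0), np.float64(-25.0), np.float64(212.0)]), ('top', [np.float64(596.0), np.float64(-25.0), np.float64(209.0)]), ('scene', [np.float64(596.0), np.float64(-28.0), np.float64(214.0)]), ('top', [np.float64(597.0), np.float64(-22.0), np.float64(206.0)])]
tin [('scene', [np.float64(711.0), np.float64(-8.0), np.float64(60.0)]), ('top', [np.float64(714.0), np.float64(-13.0), np.float64(62.0)]), ('scene', [np.float64(713.0), np.float64(-6.0), np.float64(61.0)]), ('top', [np.float64(714.0), np.float64(-9.0), np.float64(61.
[... 3716 characters left out ...]
, np.float64(0.18), np.float64(0.43), np.float64(-1.83)]
[np.float64(-0.44), np.float64(0.26), np.float64(0.37), np.float64(1.98), np.float64(0.18), np.float64(0.43), np.float64(-2.2)]
[np.float64(-1.12), np.float64(0.56), np.float64(1.37), np.float64(2.04), np.float64(-0.93), np.float64(0.59), np.float64(-1.58)]
[np.float64(-1.12), np.float64(0.54), np.float64(1.37), np.float64(2.08), np.float64(-0.95), np.float64(0.56), np.float64(-1.94)]
[np.float64(-0.19), np.float64(0.21), np.float64(0.13), np.float64(2.08), np.float64(0.34), np.float64(0.37), np.float64(2.79)]
[np.float64(-0.27), np.float64(0.19), np.float64(0.22), np.float64(2.13), np.float64(0.33), np.float64(0.33), np.float64(2.38)]
```

View pics/fit.png

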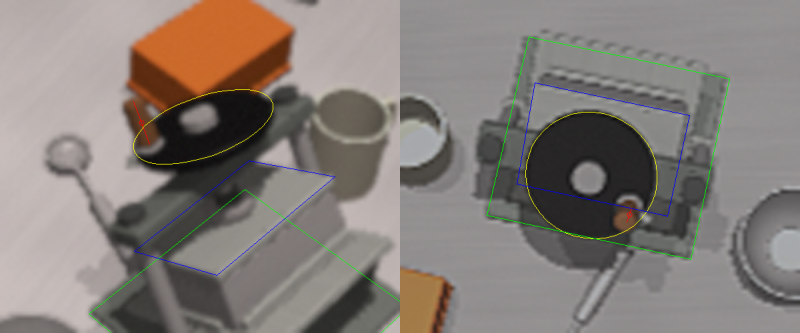

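The overlay agrees with both views: wheel rim, lid, stand and handle (handle at crop px (628,212), scene crop (140,125)). Next I move in and cage the handle, jaws along the tangent and tool along the wheel axis.

```bash
cat >> h.py <<'E'
x,y,yaw,ph0=np.load('p.npy')
R=Ro.from_euler('z',yaw)*Ro.from_euler('y',-np.pi/6); A=R.apply([0,0,1]); WH=np.array([x,y,60])+162*A
K,DEV=.87,.3
def pose(d,h=13):
    "TCP pose for winding d (clockwise), TCP h mm above the face"
    a=ph0-d; rad=R.apply([np.cos(a),np.sin(a),0])
    b=ph0-K*d+DEV-np.pi/2     # jaw axis, nearly tangential
    j=R.apply([np.cos(b),np.sin(b),0])
    return WH+50*rad+h*A, Ro.from_matrix(np.c_[-A,j,np.cross(-A,j)]).as_rotvec()
def meas(d):
    s=robot.observe(); f=s['contact_force']; c=s['tcp_pos']-WH; c=R.inv().apply(c)
    a=np.arctan2(c[1],c[0]); rad=R.apply([np.cos(a),np.sin(a),0]); tan=-np.cross(A,rad)
    # resistance on tool opposes clockwise motion
    return s['t'],(ph0-a)%(2*np.pi),-f@tan,f@rad,f@A,np.linalg.norm(f),s['joints'][6]
E
python3 - <<'E'
from h import *
for h in(180,95): 
    p,r=pose(0,h); robot.movep(p,r); print(h,np.round(meas(0),2),robot.observe()['joints'].round(2))
grip(.6,60)
p,r=pose(0); robot.servo_line(p,feed=60,rotation=r); print(np.round(meas(0),2))
grip(.30); robot.hold(.2); print(np.round(meas(0),2),robot.observe()['grip_width'])
snap('top','c.png')
a=viewer.read_camera('scene'); b=viewer.read_camera('top')
o=np.hstack([cv2.resize(i[r-50:r+50,c-60:c+60],(400,333)) for i,c,r in((a,340,190),(b,320,175))])
cv2.imwrite('pics/d.png',o[:,:,::-1])
E
```

```text
180 [ 4.45  0.   -0.74 -0.35 -0.79  1.14  2.27] [-0.65 -0.19  0.42  2.15  0.45  0.73  2.27]
95 [ 4.88  0.01  0.5  -0.28 -0.71  0.91  2.35] [-0.65 -0.01  0.52  2.18  0.38  0.5   2.35]
[7.09 6.28 0.18 0.07 0.66 0.68 2.52]
[ 7.87  0.    0.44 -0.62 -0.14  0.77  2.52] 0.29966812327914694
```

View pics/d.png

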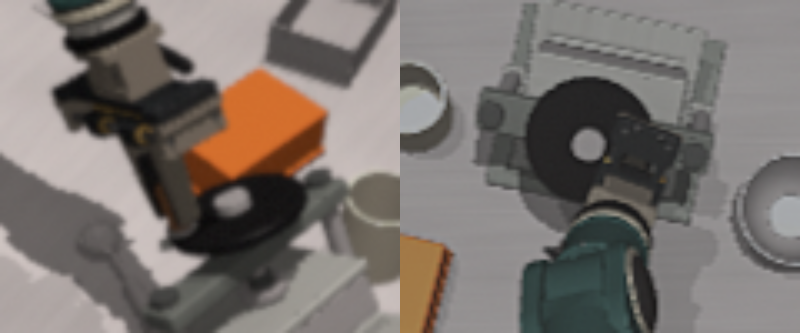

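The handle (scene crop (185,215)) sits between the fingers. Now I wind in short chords, logging the tangential force.

```bash
cat > wind.py <<'E'
from h import *
import sys
d,stop,step,dmax=map(float,sys.argv[1:])
while d<dmax:
    d+=step; p,r=pose(d)
    try: robot.servo_line(p,feed=30,rotation=r)
    except robot.IKError as e: print('IK',d,e); break
    m=meas(d); print(round(d,3),np.round(m,2))
    if m[2]>stop or m[5]>14: break
robot.hold(.1); print('held',np.round(meas(d),2))
E
python3 wind.py 0 5.5 .2 1.2
```

```text
0.2 [ 8.5   0.2  -1.08 -0.37 -0.27  1.17  2.34]
0.4 [ 8.98  0.4   0.12  0.43 -0.52  0.68  2.17]
0.6 [ 9.47  0.6  -0.37 -0.11 -0.48  0.61  2.  ]
0.8 [ 9.95  0.8  -0.8   0.11 -0.24  0.85  1.84]
1.0 [10.43  1.   -0.07 -0.42  0.29  0.52  1.69]
1.2 [10.92  1.2  -0.79  0.02 -1.3   1.52  1.55]
held [11.02  1.2   1.09 -0.63 -0.18  1.27  1.55]
```

```bash
python3 - <<'E'
from h import *
for cam in('scene','top'):
  viewer.read_camera(cam)
  for n in ('handle','wheel'):
    for d in viewer.pinpoint(n,cam)[:2]:
      X=w(cam,d['at']); print(cam,n,round(d['confidence'],2),X.round(),R.inv().apply(X-WH).round(0))
print('expected',(pose(1.2)[0]+13*A).round())
a=viewer.read_camera('scene'); b=viewer.read_camera('top')
o=np.hstack([cv2.resize(i[r-50:r+50,c-60:c+60],(400,333)) for i,c,r in((a,340,190),(b,320,175))])
cv2.imwrite('pics/e.png',o[:,:,::-1])
E
```

```text
scene handle 0.94 [581.  23. 198.] [-50.  -0.  26.]
scene wheel 0.58 [633.   8. 199.] [-3. -2. -0.]
top handle 0.82 [583.  25. 192.] [-52.   3.  21.]
top handle 0.65 [ 594. -206.   -1.] [ -94. -219. -178.]
top wheel 0.96 [637.   9. 200.] [ 1. -1. -1.]
expected [582.  27. 198.]
```

View pics/e.png

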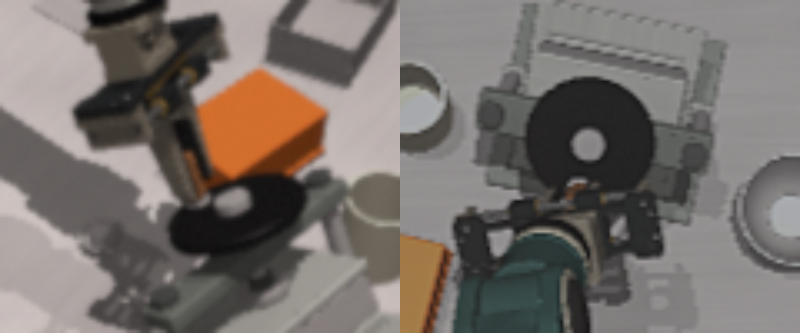

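The handle follows the tool. The single force reading is noisy (about 0.7 N), so I average several per step from here.

```bash
cat > wind.py <<'E'
from h import *
import sys
d,stop,step,dmax=map(float,sys.argv[1:])
while d<dmax-1e-6:
    d+=step; p,r=pose(d)
    try: robot.servo_line(p,feed=30,rotation=r)
    except robot.IKError as e: print('IK',d,e); break
    M=[meas(d)]
    for i in range(4): robot.hold(.03); M.append(meas(d))
    m=np.mean(M,0); print(round(d,3),'t%.1f'%M[-1][0],'ang %.3f Ft %.2f Fr %.2f Fa %.2f |F| %.2f j7 %.2f'%tuple(m[1:]),np.round([q[2] for q in M],1))
    if m[2]>stop or m[5]>14: break
E
python3 wind.py 1.2 3.5 .25 4.2
```

```text
1.45 t12.1 ang 1.447 Ft 1.11 Fr -0.70 Fa 0.82 |F| 1.69 j7 1.39 [1.5 1.1 0.3 0.9 1.8]
1.7 t12.8 ang 1.693 Ft 2.65 Fr -2.00 Fa 1.21 |F| 3.56 j7 1.24 [2.6 2.6 2.7 3.  2.4]
1.95 t13.5 ang 1.942 Ft 3.06 Fr -2.55 Fa 1.86 |F| 4.42 j7 1.10 [3.4 3.  3.4 2.7 2.8]
2.2 t14.2 ang 2.184 Ft 3.49 Fr -2.71 Fa 3.16 |F| 5.49 j7 0.95 [2.4 3.9 3.6 3.  4.6]
2.45 t14.9 ang 2.415 Ft 4.77 Fr -3.91 Fa 3.99 |F| 7.37 j7 0.82 [4.2 5.1 5.1 4.8 4.7]
```

The foot meets the tin near 1.4 rad. The jaw axis has drifted 0.6 rad off tangential because I got the sign of my offset wrong, which puts some of the push into radial force. I square the jaws to the tangent in place and re-read the force.

```bash
cat >> h.py <<'E'
def pose2(d,dev=0.,h=13):
    a=ph0-d; rad=R.apply([np.cos(a),np.sin(a),0]); b=a-np.pi/2+dev; j=R.apply([np.cos(b),np.sin(b),0])
    return WH+50*rad+h*A, Ro.from_matrix(np.c_[-A,j,np.cross(-A,j)]).as_rotvec()
def av(d,n=5):
    M=[]
    for i in range(n): robot.hold(.03); M.append(meas(d))
    s=robot.observe(); m=np.mean(M,0)
    c=R.inv().apply(s['tcp_pos']-pose2(d)[0])
    print('d %.3f t%.1f'%(d,M[-1][0]),'ang %.3f Ft %.2f Fr %.2f Fa %.2f |F| %.2f j7 %.2f'%tuple(m[1:]),'lag wheel fr',c.round(1),'F',s['contact_force'].round(1),'M',s['wrist_torque'].round(2),flush=True)
    return m
E
python3 - <<'E'
from h import *
av(2.45)
for dev in(.3,0): 
    p,r=pose2(2.45,dev); robot.servo_line(p,feed=30,rotation=r); av(2.45)
E
```

```text
d 2.450 t15.1 ang 2.415 Ft 4.59 Fr -3.61 Fa 3.49 |F| 6.83 j7 0.82 lag wheel fr [-1.7 -0.6 -0.3] F [-5.4 -3.7  1.7] M [-0.68  1.49 -0.49]
d 2.450 t15.7 ang 2.398 Ft 5.50 Fr -2.17 Fa 3.80 |F| 7.07 j7 0.61 lag wheel fr [-2.7  0.  -0.4] F [-6.2 -2.3  1.5] M [-0.38  1.85 -0.38]
d 2.450 t16.3 ang 2.399 Ft 6.18 Fr 0.02 Fa 3.26 |F| 7.02 j7 0.41 lag wheel fr [-2.9  1.  -0.5] F [-6.7  0.4 -0.4] M [ 0.01  1.81 -0.16]
```

With the jaws square the radial force is gone and Ft is 6.2 N, or 0.31 N m, which fits contact at about 1.5 rad. I continue in small steps to 10 N.

```bash
python3 - <<'E'
from h import *
d=2.45
while d<3.2:
    d+=.12 if d<2.7 else .08; p,r=pose2(d); robot.servo_line(p,feed=25,rotation=r)
    if av(d)[2]>9.3: break
E
```

```text
d 2.570 t16.9 ang 2.517 Ft 5.73 Fr 0.62 Fa 3.27 |F| 6.64 j7 0.33 lag wheel fr [-2.9  1.6 -0.4] F [-6.9  1.3  0.2] M [ 0.24  1.87 -0.05]
d 2.690 t17.4 ang 2.629 Ft 5.98 Fr 0.41 Fa 3.92 |F| 7.17 j7 0.24 lag wheel fr [-3.2  2.  -0.5] F [-7.3  1.8  0. ] M [ 0.37  1.89 -0.  ]
d 2.810 t18.0 ang 2.738 Ft 6.65 Fr 0.57 Fa 4.44 |F| 8.02 j7 0.16 lag wheel fr [-3.5  2.5 -0.5] F [-7.5  3.   0.9] M [0.55 1.99 0.1 ]
d 2.890 t18.5 ang 2.811 Ft 7.18 Fr 0.56 Fa 4.25 |F| 8.40 j7 0.10 lag wheel fr [-3.6  2.9 -0.6] F [-7.4  3.4 -1. ] M [0.66 2.05 0.18]
d 2.970 t19.0 ang 2.884 Ft 7.38 Fr 0.90 Fa 4.94 |F| 8.94 j7 0.05 lag wheel fr [-3.7  3.3 -0.6] F [-8.   4.2  0.6] M [0.77 2.01 0.25]
d 3.050 t19.4 ang 2.956 Ft 7.92 Fr 0.99 Fa 5.13 |F| 9.52 j7 -0.01 lag wheel fr [-3.9  3.7 -0.7] F [-8.5  5.2  2. ] M [1.04 2.08 0.36]
d 3.130 t19.9 ang 3.029 Ft 8.47 Fr 1.12 Fa 5.21 |F| 10.02 j7 -0.07 lag wheel fr [-3.9  4.1 -0.7] F [-7.6  5.9  0.9] M [1.15 2.01 0.41]
d 3.210 t20.4 ang 3.103 Ft 8.54 Fr 0.52 Fa 5.52 |F| 10.19 j7 -0.13 lag wheel fr [-3.8  4.6 -0.7] F [-9.   5.5  1.4] M [1.27 2.09 0.42]
```

The force readings are 8.5 N tangential and 10.2 N in total, and wheel travel past contact implies about 10.5 N. All of these lie inside the window. I add a small amount to centre it, relax the push, open the fingers, check the force sensor's zero and look.

```bash
python3 - <<'E'
from h import *
for d in(3.27,3.33):
    p,r=pose2(d); robot.servo_line(p,feed=25,rotation=r); av(d,8)
q1=robot.observe()['joint_torque'].copy()
for d in(3.27,3.2): 
    p,r=pose2(d); robot.servo_line(p,feed=25,rotation=r); av(d)
grip(.6); av(3.2,8)
print((q1-robot.observe()['joint_torque']).round(2))
E
```

```text
d 3.270 t20.9 ang 3.158 Ft 8.59 Fr 1.19 Fa 5.67 |F| 10.38 j7 -0.17 lag wheel fr [-3.7  4.9 -0.7] F [-7.5  6.9  1.4] M [1.39 2.11 0.56]
d 3.330 t21.4 ang 3.214 Ft 9.17 Fr 1.39 Fa 5.61 |F| 10.87 j7 -0.22 lag wheel fr [-3.7  5.3 -0.7] F [-7.8  8.   0.3] M [1.54 1.92 0.6 ]
d 3.270 t21.9 ang 3.207 Ft 7.45 Fr 0.69 Fa 0.61 |F| 7.55 j7 -0.18 lag wheel fr [-2.2  2.4 -0.5] F [-5.1  4.8 -2.1] M [1.17 1.66 0.47]
d 3.200 t22.3 ang 3.198 Ft 3.11 Fr 0.62 Fa -0.82 |F| 3.33 j7 -0.12 lag wheel fr [-0.   0.1 -0.1] F [-1.1  2.8 -2.2] M [0.48 0.99 0.21]
d 3.200 t23.2 ang 3.201 Ft -0.39 Fr -0.09 Fa -0.09 |F| 0.78 j7 -0.12 lag wheel fr [ 0. -0.  0.] F [ 0.6  0.2 -0.4] M [0.08 0.61 0.01]
[ 5.2  -0.07  4.67 -1.34  0.36 -2.76  0.02]
```

The sensor returns to zero once the fingers are open, so the last winding reading stands: 9.2 N tangential, 10.9 N in total. I withdraw along the axis and check.

```bash
python3 - <<'E'
from h import *
p,r=pose2(3.2,0,110); robot.servo_line(p,feed=80)
robot.servo_line(p+[-80,0,120],feed=150)
robot.movep([350,250,400],r); print(np.round(meas(0),2))
a=viewer.read_camera('scene'); b=viewer.read_camera('top')
for n,e in dict(tin=[714,-8,60],handle=pose2(3.25,0,26)[0],mug=[716,201,0],bowl=[593,-207,0],spice_jar=[414,-517,0],spare_tin=[510,517,0]).items():
  for cam in('scene','top'):
    for d in viewer.pinpoint(n,cam):
      X=w(cam,d['at'])
      if np.linalg.norm(X-e)<60: print(n,cam,X.round(),np.round(e))
      if n=='handle' and np.linalg.norm(X-e)<60: c=R.inv().apply(X-WH); print('wound',(ph0-np.arctan2(c[1],c[0]))%6.283)
o=np.hstack([cv2.resize(i[r-60:r+60,c-72:c+72],(400,333)) for i,c,r in((a,345,205),(b,320,175))])
cv2.imwrite('pics/f.png',o[:,:,::-1])
E
```

```text
[29.47  1.85  0.67 -0.35 -0.15  0.77 -1.98]
tin scene [713.  -7.  60.] [714  -8  60]
tin top [716. -11.  60.] [714  -8  60]
handle scene [654.  55. 236.] [655.  49. 236.]
wound 3.16171462758934
handle top [653.  55. 231.] [655.  49. 236.]
wound 3.1101922609443977
mug scene [708. 204.  -1.] [716 201   0]
mug top [718. 204.  -0.] [716 201   0]
bowl scene [ 591. -211.    2.] [ 593 -207    0]
bowl top [ 594. -208.    0.] [ 593 -207    0]
spice_jar scene [ 412. -518.    3.] [ 414 -517    0]
spice_jar top [ 415. -515.    2.] [ 414 -517    0]
spare_tin scene [509. 515.  -6.] [510 517   0]
spare_tin top [514. 520.   3.] [510 517   0]
```

View pics/f.png

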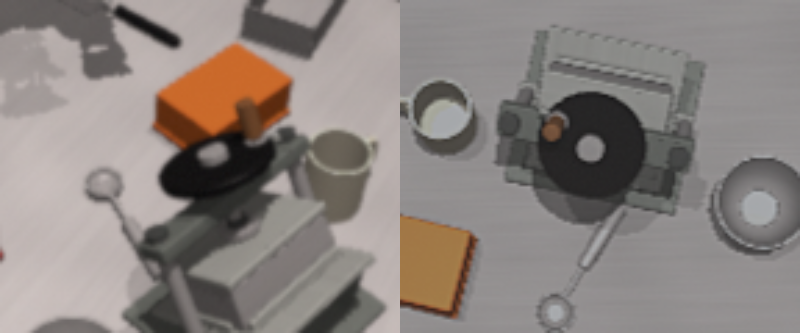

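The picture shows the wheel left with the handle at top crop (550,128), the foot on the tin, the tin in place and its neighbours undisturbed. The arm is clear, so I hand in.

```bash
python3 -c "
from h import *
robot.job_done(); print(robot.observe()['t'])"
```

```text
the job is handed in; nothing more can be done
the job is handed in; nothing more can be done
```

I wound the wheel clockwise by about 3.15 rad with the handle loosely caged between the fingers. Then I eased off, opened the gripper, pulled the arm clear and handed the job in at about 30 s.

**Effort reached:** The foot met the tin after about 1.45 rad. The last winding reading was 9.2 N tangential at the handle (about 0.46 N m), or 10.9 N total including friction along the handle. The effort expected from the wheel travel past contact was a little higher, about 0.57 N m. The two estimates disagree somewhat, but both lie inside the 0.38 to 0.75 N m window.

**After release:** The force sensor read about zero, and the cameras put the wheel at 3.11 to 3.16 rad, so it stayed where I left it. The tin, mug, bowl, spice jar and spare tin are where they were, within the few millimetres the cameras can tell. The ladle shows in place in the last picture. I did not measure the sauce bottle or the turner.

**Problems on the way:** I had the sign of the jaw offset wrong, so the jaws drifted off the tangent mid-wind; I corrected it before the final winding. Forces were read just after each step, not while moving, so the effort in motion may be slightly higher than quoted.

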